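Put the hand-turned bench mixer into gear

TASK

The bench mixer is out of gear: rock the crank spindle a little to and fro while you ease its gear knob down, never forcing the teeth against each other, until they mesh and the knob is fully home. Then turn the crank on by an eighth of a turn or more so that the beater goes round with it, and swing the keeper fully shut over the knob's collar so that the gear cannot jump out. Leave the bowl where it stands under the beater.

Things in the scene. Friction and masses are not known exactly. Their poses are not given: they have to be found in the camera images.
- mixer: hand-turned bench mixer, a white casting fixed to the worktop, 215 x 150 mm on plan, C-shaped head over a bowl. Origin: on the worktop, on the upright spindle axis; z up, x from the spindle towards the column behind (column 75 to 137 mm out). The casting is 160 mm high; only crank, knob and keeper stand above that
- crank (a joint): angle of the crank about the upright spindle axis, rad, growing anticlockwise seen from above, without end; at 0 the arm points along the mixer's +y. Friction 0.03 N m out of gear; in gear it turns the beater too, in all about 0.28 N m
- crank_handle (a point): top centre of the crank's upright black handle (19 mm thick, 172 to 210 mm above the worktop), 72 mm from the spindle axis. The steel crank arm is 20 mm wide, its top at 170 mm; it reaches 48 mm to the other side of the axis, where it carries the keeper
- gear_knob (a joint): how far the gear knob is pushed down its spindle, m: 0 = up, out of gear; 0.012 = fully home, in gear. It slides stiffly (3 N) and stays where it is left. The upper teeth meet the tips of the lower ones at 0.0045; from there it can go on only where teeth stand over gaps
- knob_top (a point): top centre of the gear knob, on the spindle axis: black fluted upright cylinder, 33 mm diameter, 32 mm high, over a steel collar of 52 mm diameter, 4 mm thick. Top 219 mm above the worktop when up, 207 mm when home. Keyed to the spindle: turning it turns the crank. Can be pinched from above, fingers either side of the crank arm
- dog_ring: upper ring of eight steel teeth, 58 mm diameter, in the gap of the head, fixed to the knob's rod; origin on the spindle axis, x along the crank arm to the handle. Teeth 45 degrees apart, 6.6 mm wide, 8.5 mm high, 20 to 28 mm off the axis, square-tipped: only 3.5 degrees of play either side of mid-gap
- beater_edge (a point): point on the edge of the flat aluminium beater in the bowl, 29 mm off the spindle axis, 51 mm above the worktop. The beater goes round with the lower teeth, but hangs on a bayonet pin with 22 degrees of slack each way, so it does not show where the teeth stand
- keeper (a joint): angle of the keeper, a flat steel latch pivoted on the short end of the crank arm and going round with it, rad: 0 = open, 1.3 = fully shut (stop), growing anticlockwise from above; friction 0.02 N m. Shut, its tongue lies 2 mm over the collar of the knob that is home; until the knob is home it cannot go over the collar
- keeper_pivot (a point): top of the keeper plate at its pivot, 42 mm from the spindle axis, on the far side from the crank handle, 181 mm above the worktop
- keeper_post (a point): top centre of the keeper's black upright post (10 mm diameter, 20 mm high, top 201 mm above the worktop), 28 mm from the pivot; push or pinch it. With the keeper shut the post lies 70 mm from the spindle axis, straight out beyond the pivot
- mixing_bowl: white rice bowl, 115 mm wide and 54 mm high, loose on the mixer's base under the beater; origin at the centre of its underside, z up
- lower_teeth (a point): centre of the lower ring of eight like teeth, on the spindle axis, level with their tips, 132 mm above the worktop. Where its teeth stand is not measured; the ring is stiff to turn (0.25 N m). Tip on tip the teeth feel solid; more than 25 N between the rings damages them

How it is judged (in metres and radians):
On the way, in this order (a step that is already met when the one before it is completed fails the run):
1. the teeth are meshed: the gear knob is fully home (at least 10.5 of its 12 mm down) (value of joint gear_knob above 0.0105 m), for 0.1 s.
2. the beater has gone round with the crank by at least 30 degrees from where it stood at the start (distance of beater_edge from where it was at the start of the episode above 0.015 m), for 0.1 s.
At the end, for the whole second after the job is handed in: The gear knob is home (at least 10.5 of 12 mm down), the keeper is shut to within 0.18 rad of its stop, the crank is at rest, and the bowl stands upright within 20 mm of its start (value of joint gear_knob above 0.0105 m and value of joint keeper above 1.12 rad and velocity of joint crank between -0.05 and 0.05 rad/s and angle between mixing_bowl's own z axis and vertical below 0.1 rad and distance of mixing_bowl from where it was at the start of the episode below 0.02 m); the robot touches nothing.
It fails at once if the teeth are pressed against each other with more than 25 N (contact force between dog_ring and anything else above 25 N).
It fails at once if the bowl is knocked over or pushed more than 30 mm (angle between mixing_bowl's own z axis and vertical above 0.3 rad or distance of mixing_bowl from where it was at the start of the episode above 0.03 m).
It also fails if it takes over 67 s, if anything falls off the work surface, if the arm or the gripper's body presses on something with over 40 N, if the wrist force passes 120 N, or if a joint passes its speed limit or range.

ROBOT

A 6-joint arm with a two-finger parallel gripper is mounted at the origin on a cart in front of the work surface, level with it; the furniture and walls round the work are solid. World frame = base frame: x ahead of the robot, y to its left, z up, the work surface at z = 0. Lengths are in m, angles in degrees, forces in N, time in s.
With the tool pointing down it reaches from about 0.35 to 0.875 m from the base axis. Payload 4.2 kg.
Tool frame: the origin (TCP) lies midway between the tips of the shut fingers; the grasp point (between the pads) lies 19 mm behind it; z points along the fingers, y is the line along which they close (so a half turn about z gives the same grasp; the last joint's range is limited). The gripper opens to 87 mm and grips with 3 to 60 N. Pads are 19 mm wide; open, the fingers measure 117 mm over their backs; the gripper's body (75 mm by 190 mm) begins 51 mm behind the grasp point.
Start: joints at [-59.84, 22.042, 0.453, 0, -68.411, -14.817], TCP at [0.165, -0.603, 0.223] pointing down, gripper open.
Joint ranges: [-179.83, 179.83], [-69.29, 118.12], [-61.27, 80.66], [-181.25, 117.63], [-171.15, -9.14], [-177.46, 177.46]. Speed limits (degrees/s): [159.86, 159.86, 180, 180, 180, 180].

INTERFACE

Orientations are given as [roll, pitch, yaw] about the fixed x, y, z axes, in that order (R = Rz(yaw) Ry(pitch) Rx(roll)).
In Python, from workcell import env gives the robot as it stands. The module is installed in compiled form; this text tells all that it offers. Calls block until the motion is done:
- env.goto(position, orientation): joint-space move of the TCP to a pose.
- env.move_straight(position, rotation=None, rate=0.15, force_limit=None): straight line of the TCP; rotation=None keeps the orientation; rate is the mean speed in m/s. With force_limit (N) it stops when the force on the tool has changed by that much, and returns True; else False.
- env.set_joints(angles): joint-space move.
- env.gripper_to(opening, grasp_force=None): opening from 0.0 (shut) to 1.0 (fully open); grasp_force is the grip in N (None keeps the last); returns when the fingers have stopped.
- env.dwell(seconds).
- env.inverse_kinematics(position, orientation): joint angles nearest the present ones, or None.
- env.read_state(): the state.
- env.grab_frame(name): name is "scene" or "top"; returns a dict with "image" (384x512x3 uint8, blue, green, red), "fx", "fy", "cx", "cy" (pixels), "D" ([k1, k2, p1, p2, k3] as OpenCV has them; the pictures are not rectified), "position" and "orientation" of the camera in the world. Camera axes: x right, y up, looking along -z (the intrinsics and any distortion apply to the point x, -y, -z); pixel columns grow to the right and rows downward; lengths in m; the calibration is good to about 2 mm. A picture is of the moment at which its call begins. There is no depth.
A pose or a line that the arm cannot do raises env.Unreachable and nothing moves.
- env.close_job(): hands the job in; it is judged then, once.
Trained networks look in a picture, given as the dict that the camera call returned (one of the last four; its "shot" number tells which), for a name from the list of things; names that differ only in an ending like _2 or _b are one class to them, and where a whole thing is asked for, a point or a joint stands for the part that bears it (a point fixed in the world has none). Each returns a list of dicts, best first, with "score" (0 to 1); they miss things now and then, are a little off and sometimes report something else, mostly with a low value. They report only what shows in the picture. A call takes as long as a camera call.
- env.search_frame(picture, thing): "xyz" ([x, y, z] in m, in world coordinates, good to about 4 mm: the middle of the surface that is visible of it).
- env.trace(picture, thing): "mask" (384x512 bool, what is visible of it).
The state is a dict: "clock": time; "joint_positions": joint angles; "qvel": joint speeds; "joint_torque": joint torques, N m; "position": TCP position; "tool_rot": TCP orientation; "force": force on the tool from outside, world axes, zero at the start; "wrist_torque": the same for the moment, N m; "opening": opening from 0.0 (shut) to 1.0 (fully open); "finger_force": force on a finger pad.
Only numpy, scipy, OpenCV 4.12 (cv2) and the standard library are available. Lean on these libraries where they do the work, as an engineer would, in place of code of your own. Each camera call takes 0.05 s, during which the arm holds its last target. There are 200 camera calls.

## Working session

There is one attempt and no reset: what is moved stays moved. The work goes in short steps, each a Python script; the robot and the scene stay as the last script left them, time stands still between calls to the robot, and variables do not carry over. Pictures are saved under pics/ and viewed, at most 10 in all, crops included, and the job is handed in when it is done.

```bash
mkdir -p pics
python3 - <<'E'
from workcell import env
import cv2
for c in ("scene","top"):
    f=env.grab_frame(c); cv2.imwrite(f"pics/{c}0.png",f["image"])
    print(c,f["position"],f["orientation"],f["fx"],f["D"])
    for t in ("mixer","crank_handle","knob_top","keeper_pivot","keeper_post","mixing_bowl","beater_edge","dog_ring","lower_teeth"):
        print(t,[(d["xyz"],round(d["score"],2)) for d in env.search_frame(f,t)[:2]])
s=env.read_state();print(s["clock"],s["force"],s["tool_rot"],s["position"])
E
```

```text
scene [0.06588546 0.25825658 0.79931709] [  40.13341936   -0.60053782 -120.08520846] 410.529030396898 [-0.12855743  0.          0.          0.          0.        ]
mixer [([0.5396, -0.0021, 0.1214], 0.57)]
crank_handle [([0.5381, -0.0087, 0.1825], 0.58)]
knob_top [([0.5334, -0.0166, 0.194], 0.73)]
keeper_pivot [([0.5281, -0.0555, 0.1799], 0.45), ([0.5337, -0.0024, 0.1227], 0.42)]
keeper_post [([0.528, -0.0567, 0.1772], 0.48)]
mixing_bowl [([0.5392, -0.008, 0.0364], 0.88)]
beater_edge [([0.5402, -0.0102, 0.0494], 0.67)]
dog_ring []
lower_teeth [([0.5379, 0.0002, 0.116], 0.74)]
top [ 0.39195431 -0.01366011  0.9865146 ] [ 10.43329397  -0.64183564 -88.91325631] 416.6094538640815 [0.00029687 0.         0.         0.         0.        ]
mixer [([0.5672, -0.0189, 0.1522], 0.68)]
crank_handle []
knob_top [([0.5356, -0.0119, 0.1906], 0.75)]
keeper_pivot [([0.5338, -0.054, 0.1792], 0.72)]
keeper_post [([0.5298, -0.0591, 0.1837], 0.55)]
mixing_bowl [([0.5668, -0.0211, 0.1501], 0.69), ([0.5148, -0.0085, 0.0421], 0.59)]
beater_edge []
dog_ring []
lower_teeth [([0.5706, -0.0276, 0.1507], 0.73)]
1.0 [-0.52259085  0.1782514  -0.12914991] [-1.79996433e+02  6.81910424e-04 -1.64659307e+02] [ 0.16539508 -0.60270517  0.2225774 ]
```

```bash
python3 -c "
import cv2,numpy as np
a=cv2.imread('pics/scene0.png');b=cv2.imread('pics/top0.png')
cv2.imwrite('pics/both0.png',cv2.resize(np.vstack([a,b]),(400,600)) if 0 else np.hstack([cv2.resize(a,(400,300)),cv2.resize(b,(400,300))]))"
```

```text
(no output)
```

View pics/scene0.png

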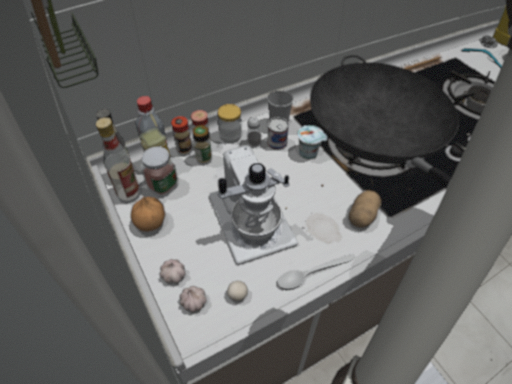

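View pics/top0.png

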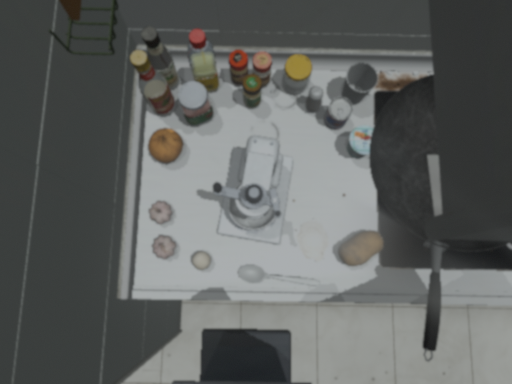

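The scene view shows the knob at about (257,173), the handle at (223,186) and the keeper post at (286,180). The top view shows the knob at (254,194), the handle at (217,187) and the post at (277,213). Next I'll enlarge the mixer and convert these pixels to positions.

```bash
cat > h.py <<'E'
from workcell import env
import numpy as np, cv2
from scipy.spatial.transform import Rotation as R
def ray(f,u,v,z):
    K=np.array([[f["fx"],0,f["cx"]],[0,f["fy"],f["cy"]],[0,0,1]])
    p=cv2.undistortPoints(np.array([[[u,v]]],float),K,np.array(f["D"]))[0,0]
    d=R.from_euler("xyz",f["orientation"],degrees=True).apply([p[0],-p[1],-1])
    o=np.array(f["position"]); return o+d*(z-o[2])/d[2]
def proj(f,P):
    K=np.array([[f["fx"],0,f["cx"]],[0,f["fy"],f["cy"]],[0,0,1]])
    c=R.from_euler("xyz",f["orientation"],degrees=True).inv().apply(np.array(P)-f["position"])*[1,-1,-1]
    return cv2.projectPoints(c.reshape(1,3),np.zeros(3),np.zeros(3),K,np.array(f["D"]))[0].ravel()
def crop(f,u,v,w,h,s,name):
    cv2.imwrite(name,cv2.resize(f["image"][v:v+h,u:u+w],None,fx=s,fy=s,interpolation=cv2.INTER_CUBIC))
E
python3 - <<'E'
from h import *
t=env.grab_frame("top"); s=env.grab_frame("scene")
ct=cv2.resize(t["image"][125:250,200:300],None,fx=4,fy=4,interpolation=cv2.INTER_CUBIC)
cs=cv2.resize(s["image"][140:265,205:305],None,fx=4,fy=4,interpolation=cv2.INTER_CUBIC)
cv2.imwrite("pics/c1.png",np.hstack([ct,cs]))
for f,n,pts in((t,"top",[(254,192,.219),(217,187,.21),(277,213,.201)]),(s,"scene",[(257,169,.219),(222,181,.21),(286,178,.201)])):
    print(n,[ray(f,*p).round(4) for p in pts])
for f in (t,s):
  for n in("knob_top","crank_handle","keeper_post","keeper"):
    r=env.trace(f,n)
    if r:
        m=r[0]["mask"];ys,xs=np.nonzero(m);print(n,r[0]["score"],xs.mean(),ys.mean(),xs.min(),xs.max(),ys.min(),ys.max())
E
```

```text
top [array([ 0.5427, -0.0177,  0.219 ]), array([0.5526, 0.0528, 0.21  ]), array([ 0.5064, -0.0624,  0.201 ])]
scene [array([ 0.5362, -0.0133,  0.219 ]), array([0.5493, 0.0563, 0.21  ]), array([ 0.5019, -0.0592,  0.201 ])]
knob_top 0.78 253.12852112676057 194.93485915492957 240 266 182 208
crank_handle 0.92 249.86967854039966 195.1876629018245 212 279 182 216
keeper_post 0.61 274.4013157894737 201.83552631578948 270 279 189 216
keeper 0.44 274.22727272727275 202.2159090909091 269 279 189 216
knob_top 0.67 279.48387096774195 178.00645161290322 268 289 169 186
crank_handle 0.77 253.46313963573286 181.9366869037294 218 289 163 198
keeper_post 0.65 279.5688622754491 177.7425149700599 268 289 169 186
keeper 0.46 279.62264150943395 177.65408805031447 268 288 169 186
```

View pics/c1.png

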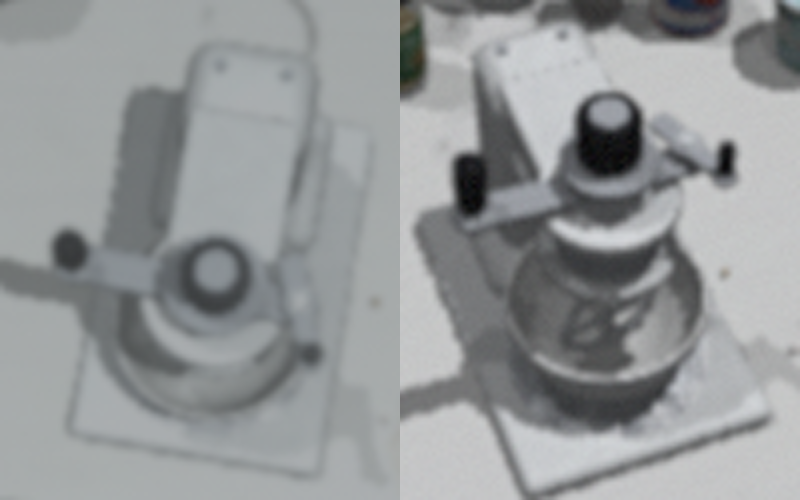

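Run:
```python
from h import *
t=env.grab_frame("top"); s=env.grab_frame("scene")
for f,n,pts in((t,"top",[(253.75,192.5,.219),(217.2,186.7,.21),(277.75,212.8,.201)]),(s,"scene",[(257.8,167,.219),(222,179.5,.21),(287,176.2,.201)])):
    print(n,[ray(f,*p).round(4) for p in pts])
print(env.inverse_kinematics([.165,-.603,.38],[180,0,-164.66]))
for y in (80,-100,0,-45,-190,-150): 
    q=env.inverse_kinematics([.54,-.015,.26],[180,0,y]); print(y,None if q is None else np.round(q,1))
print(env.read_state()["clock"])
```

```text
top [array([ 0.5417, -0.0172,  0.219 ]), array([0.5532, 0.0524, 0.21  ]), array([ 0.5068, -0.0638,  0.201 ])]
scene [array([ 0.54  , -0.0173,  0.219 ]), array([0.5527, 0.0546, 0.21  ]), array([ 0.5049, -0.0635,  0.201 ])]
[-59.88682255  18.86861811  17.68923598   0.         -88.82061786
 -14.77317745]
80 [ 15.6  12.3  -8.    0.  -69.7 154.4]
-100 [ 15.6  12.3  -8.    0.  -69.7 -25.6]
0 [ 15.6  12.3  -8.    0.  -69.7  74.4]
-45 [ 15.6  12.3  -8.    0.  -69.7  29.4]
-190 [  15.6   12.3   -8.    -0.   -69.7 -115.6]
-150 [ 15.6  12.3  -8.    0.  -69.7 -75.6]
1.6
```

Run:
```python
from h import *
C=[.5408,-.0172]; O=[180,0,-99.8]
env.move_straight([.165,-.603,.38],rate=.3)
env.goto(C+[.29],O)
print(env.move_straight(C+[.192],rate=.1,force_limit=8))
s=env.read_state();print(s["clock"],s["position"],s["force"])
for o,g in ((.45,3),(.30,3),(0,3)):
    env.gripper_to(o,grasp_force=g)
    s=env.read_state();print(s["clock"],s["opening"],s["force"].round(2) if hasattr(s["force"],"round") else s["force"],s["finger_force"],s["wrist_torque"])
f=env.grab_frame("scene"); crop(f,195,110,130,130,4,"pics/g1.png")
```

```text
False
5.9 [ 0.54131824 -0.01713842  0.1927116 ] [0.26196668 0.90746915 0.14601676]
6.9333 0.4497736374155956 [-0.08 -0.6   0.39] 0.0 [ 0.04287584  0.05390701 -0.03383961]
7.275 0.3632899036758735 [ 5.51 -2.02 -3.69] 3.0017183612826415 [-0.55525724 -1.37083312 -0.03155807]
7.4917 0.36448831085455424 [ 4.97 -1.53 -1.02] 3.001849613151535 [-0.51708923 -1.35139273 -0.00720465]
```

View pics/g1.png

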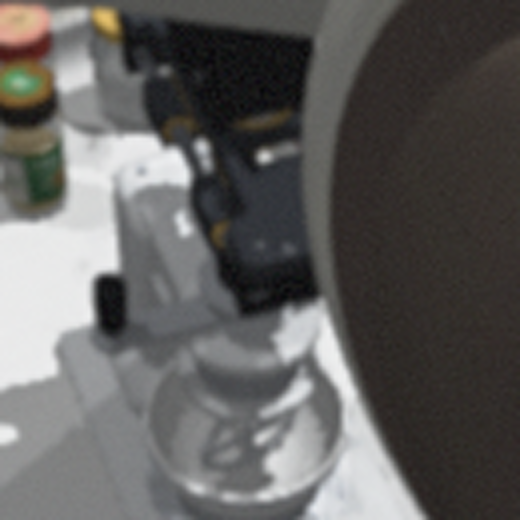

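The fingers have closed on the knob at an opening of about 32 mm. A 5 N side force along x shows the grasp is slightly off centre, so I'll centre it and then search for the mesh.

```bash
cat >> h.py <<'E'
def st(*k):
    s=env.read_state(); print(round(s["clock"],2),np.round(s["position"],4),"F",np.round(s["force"],1),"T",np.round(s["wrist_torque"],2),"op",round(s["opening"],3),"yaw",np.round(s["tool_rot"][2],1),*k); return s
E
python3 - <<'E'
from h import *
z=.192
for x in (.5418,.5428):
    env.move_straight([x,-.0172,z],rate=.05); st(x)
env.gripper_to(0,grasp_force=14); s=st("grip")
for dz in (.002,.0038):
    r=env.move_straight([.5423,-.0172,z-dz],rate=.02,force_limit=9); st(dz,r)
r=env.move_straight([.5423,-.0172,z-.0065],rate=.02,force_limit=9); st("probe",r)
E
```

```text
7.79 [ 0.5423 -0.0173  0.1922] F [ 3.6 -2.2 -1.6] T [-0.44 -0.94 -0.07] op 0.367 yaw -99.8 0.5418
8.04 [ 0.5424 -0.0173  0.1921] F [ 0.3 -1.7  1. ] T [-0.23 -0.08 -0.02] op 0.368 yaw -99.8 0.5428
8.26 [ 0.5424 -0.0173  0.192 ] F [ 1.1 -0.7  0.4] T [-0.32  0.08  0.02] op 0.364 yaw -99.8 grip
8.51 [ 0.5423 -0.0173  0.1898] F [ 0.8 -2.  -0.7] T [-0.46 -0.32 -0.  ] op 0.365 yaw -99.8 0.002 False
8.76 [ 0.5424 -0.0173  0.1893] F [-0.3 -1.7  6.6] T [-0.24  0.47 -0.03] op 0.364 yaw -99.8 0.0038 False
8.97 [ 0.5424 -0.0174  0.1886] F [-0.5  1.   3.4] T [ 0.16  0.25 -0.05] op 0.364 yaw -99.7 probe True
```

Run:
```python
from h import *
for i in range(3): env.dwell(.1); st()
# controlled probe at this angle, then yaw away
for z in (.187,.186,.185):
    r=env.move_straight([.5425,-.0172,z],rate=.02,force_limit=8); env.dwell(.1); st(z,r)
```

```text
9.07 [ 0.5424 -0.0174  0.1886] F [-0.6  1.   3.4] T [0.29 0.43 0.01] op 0.368 yaw -99.7
9.17 [ 0.5424 -0.0174  0.1886] F [-1.6  1.2  4.4] T [0.49 0.55 0.05] op 0.363 yaw -99.7
9.27 [ 0.5424 -0.0174  0.1886] F [-2.   1.8  5.7] T [ 0.61  0.63 -0.05] op 0.367 yaw -99.7
9.62 [ 0.5424 -0.0174  0.1885] F [-4.6  0.7 10.9] T [0.33 1.23 0.04] op 0.363 yaw -99.7 0.187 False
9.97 [ 0.5425 -0.0174  0.1885] F [-5.5  2.  14.6] T [0.48 1.74 0.03] op 0.366 yaw -99.7 0.186 False
10.32 [ 0.5425 -0.0175  0.1881] F [-6.4  1.3 16.2] T [ 0.53  2.05 -0.  ] op 0.365 yaw -99.7 0.185 False
```

Run:
```python
from h import *
P=[.5425,-.0173]
env.move_straight(P+[.1885],rate=.03); env.dwell(.1); st("relax")
zc=.1868; y=-99.8
r=env.move_straight(P+[zc],rate=.03,force_limit=9); env.dwell(.1); s=st("press"); z0=s["position"][2]
for i in range(18):
    y+=2.5
    env.goto(P+[zc],[180,0,y]); env.dwell(.05); s=st()
    if s["force"][2]>16: print("high");env.move_straight(P+[.1885]);break
    if s["position"][2]<z0-.0008: print("DROP",y);break
```

```text
10.68 [ 0.5424 -0.0175  0.1883] F [-1.4 -0.3  4.3] T [-0.07  0.34 -0.  ] op 0.368 yaw -99.7 relax
11.03 [ 0.5424 -0.0175  0.1881] F [-3.3 -0.6 10.2] T [0.14 1.28 0.04] op 0.36 yaw -99.7 press
11.33 [ 0.5425 -0.0175  0.1881] F [-3.8 -0.   8.9] T [ 0.19  1.2  -0.  ] op 0.364 yaw -97.3
11.63 [ 0.5425 -0.0175  0.1881] F [-4.1 -0.2  9.8] T [ 0.14  1.14 -0.02] op 0.362 yaw -94.8
11.93 [ 0.5426 -0.0175  0.1881] F [-3.8  0.3 10. ] T [0.06 1.12 0.03] op 0.359 yaw -92.3
12.23 [ 0.5426 -0.0175  0.1881] F [-2.3  0.1 10. ] T [0.11 1.1  0.03] op 0.366 yaw -89.8
12.53 [ 0.5427 -0.0175  0.1877] F [-3.6 -0.3  7.8] T [0.01 0.85 0.04] op 0.359 yaw -87.3
12.83 [ 0.5426 -0.0174  0.1863] F [ 0.9 -1.   1.6] T [-0.33 -0.11  0.07] op 0.365 yaw -84.9
DROP -84.8
```

The knob dropped at yaw −85. I'll move about 2° towards mid-gap and ease it down with the total force capped.

Run:
```python
from h import *
P=[.5425,-.0173]
env.goto(P+[.1866],[180,0,-83]); st("mid")
z=.1866
while z>.1775:
    z-=.001
    r=env.move_straight(P+[z],rate=.02,force_limit=8); env.dwell(.05); s=st(round(z,4),r)
    if s["force"][2]>15: print("high"); break
```

```text
13.08 [ 0.5427 -0.0174  0.1862] F [ 1.8 -1.6  0.3] T [-0.56 -0.36  0.03] op 0.363 yaw -83.1 mid
13.38 [ 0.5426 -0.0174  0.1854] F [ 2.  -2.2 -0.9] T [-0.72 -0.54  0.02] op 0.358 yaw -83.0 0.1856 False
13.68 [ 0.5426 -0.0174  0.1846] F [ 2.  -2.2  0.5] T [-0.83 -0.58 -0.04] op 0.363 yaw -83.0 0.1846 False
13.98 [ 0.5427 -0.0174  0.1837] F [ 2.3 -2.6 -0.5] T [-0.89 -0.57  0.01] op 0.366 yaw -83.0 0.1836 False
14.28 [ 0.5426 -0.0174  0.1826] F [ 1.9 -3.3  0.9] T [-0.99 -0.66 -0.03] op 0.363 yaw -83.0 0.1826 False
14.58 [ 0.5426 -0.0173  0.1816] F [ 2.7 -3.6  0.2] T [-1.08 -0.7   0.04] op 0.362 yaw -83.0 0.1816 False
14.88 [ 0.5426 -0.0173  0.1807] F [ 2.7 -3.6  1.3] T [-1.07 -0.71  0.04] op 0.365 yaw -83.0 0.1806 False
15.18 [ 0.5427 -0.0174  0.1806] F [ 1.1 -4.6  5.6] T [-0.96 -0.13 -0.04] op 0.36 yaw -83.0 0.1796 False
15.48 [ 0.5427 -0.0174  0.1806] F [-0.3 -3.1  9.2] T [-0.8   0.34  0.04] op 0.363 yaw -83.0 0.1786 False
15.78 [ 0.5427 -0.0174  0.1805] F [-1.9 -1.9 14.2] T [-0.64  0.91  0.  ] op 0.362 yaw -82.9 0.1776 False
16.08 [ 0.5427 -0.0174  0.1802] F [-4.3 -2.6 17.2] T [-0.52  1.29 -0.  ] op 0.361 yaw -82.9 0.1766 False
high
```

The knob is home: 11.9 mm of travel, with a hard stop at the end. Now I'll turn it.

Run:
```python
from h import *
P=[.5425,-.0173]; z=.1804
env.move_straight(P+[z],rate=.02); env.gripper_to(0,grasp_force=35); st("grip")
y=-83
while y<5:
    y+=4
    env.goto(P+[z],[180,0,y]); s=env.read_state()
    if (y+83)%12==0: st()
    if np.abs(s["force"]).max()>25: st("high");break
env.dwell(.1);st("end")
f=env.grab_frame("top"); g=env.grab_frame("scene")
cv2.imwrite("pics/t2.png",np.hstack([cv2.resize(x["image"][a:a+130,b:b+130],None,fx=3,fy=3,interpolation=cv2.INTER_CUBIC) for x,a,b in((f,125,190),(g,130,195))]))
```

```text
16.64 [ 0.5426 -0.0174  0.1804] F [ 4.7 -3.7  2.2] T [-1.19 -0.76  0.03] op 0.358 yaw -83.0 grip
17.39 [ 0.5428 -0.0173  0.1804] F [ 3.6 -4.7  0.9] T [-1.22 -0.88 -0.06] op 0.357 yaw -71.1
18.14 [ 0.543  -0.0172  0.1804] F [ 3.4 -4.8  0.8] T [-1.13 -0.99 -0.11] op 0.358 yaw -59.1
18.89 [ 0.5432 -0.0171  0.1805] F [ 4.  -3.   0.8] T [-1.14 -1.07 -0.06] op 0.356 yaw -47.1
19.64 [ 0.5434 -0.0169  0.1805] F [ 4.3 -3.2 -0.1] T [-1.   -1.16 -0.1 ] op 0.359 yaw -35.1
20.39 [ 0.5435 -0.0167  0.1804] F [ 4.6 -2.   0.9] T [-0.84 -1.16 -0.13] op 0.362 yaw -23.1
21.14 [ 0.5436 -0.0165  0.1805] F [ 4.4 -1.2  0.5] T [-0.59 -1.27 -0.11] op 0.362 yaw -11.1
21.89 [ 0.5436 -0.0163  0.1805] F [ 5.6 -0.4 -0.4] T [-0.26 -1.36 -0.12] op 0.358 yaw 0.9
22.24 [ 0.5436 -0.0162  0.1805] F [6.2 0.3 0. ] T [-0.16 -1.35 -0.11] op 0.357 yaw 4.9 end
```

View pics/t2.png

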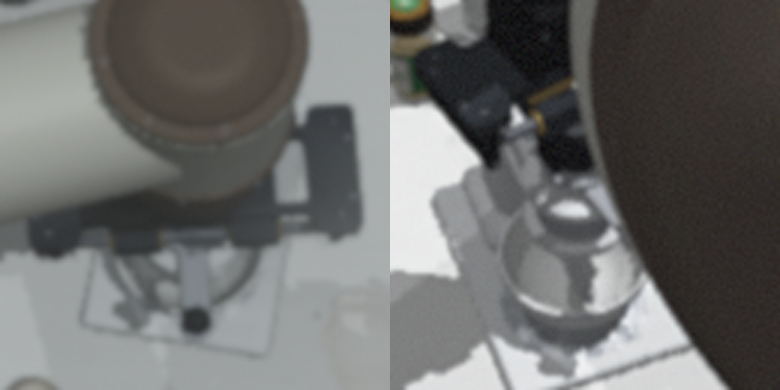

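Run:
```python
from h import *
env.gripper_to(.75); st("open")
s=env.read_state()["position"]
env.move_straight([s[0],s[1],.26],rate=.15)
env.goto([.52,-.28,.30],[180,0,5])
f=env.grab_frame("top"); g=env.grab_frame("scene")
cv2.imwrite("pics/t3.png",np.hstack([cv2.resize(x["image"][a:a+125,b:b+100],None,fx=4,fy=4,interpolation=cv2.INTER_CUBIC) for x,a,b in((f,125,200),(g,140,205))]))
st()
for n in ("keeper_post","crank_handle","knob_top"): print(n,[env.search_frame(x,n)[:1] for x in (f,g)])
```

```text
23.2 [ 0.5425 -0.0173  0.1804] F [-0.2 -0.4  0.8] T [-0.14  0.11  0.03] op 0.748 yaw 5.0 open
25.02 [ 0.5203 -0.2787  0.2996] F [-0.5  0.4 -0.6] T [-0.07  0.06  0.04] op 0.75 yaw 5.1
keeper_post [[{'xyz': [0.5396, -0.0146, 0.1827], 'score': 0.59}], [{'xyz': [0.5858, -0.0189, 0.1787], 'score': 0.74}]]
crank_handle [[{'xyz': [0.536, -0.0171, 0.1804], 'score': 0.76}], [{'xyz': [0.5262, -0.0137, 0.181], 'score': 0.63}]]
knob_top [[{'xyz': [0.5367, -0.0124, 0.1822], 'score': 0.62}], [{'xyz': [0.5357, -0.0141, 0.1782], 'score': 0.89}]]
```

View pics/t3.png

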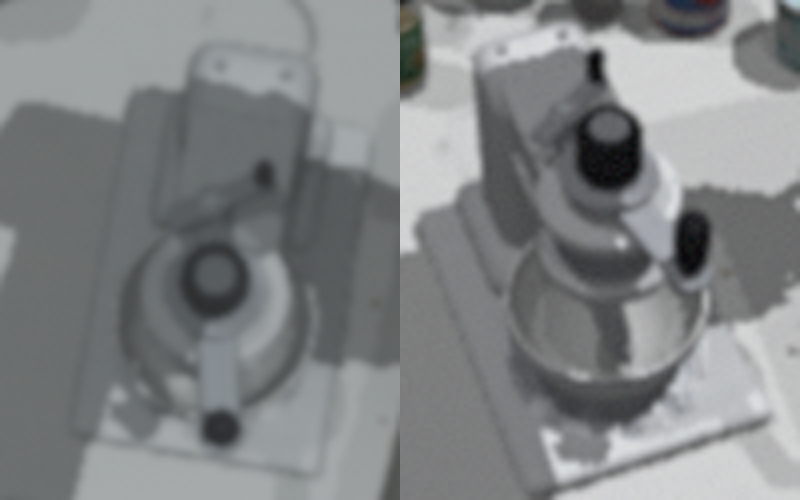

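The crank arm now points to −x and the keeper is on the +x side. The knob is visibly lower, and the beater has turned from face-on to edge-on. The keeper post is near (266,167) in top and (254,153) in scene. I'll check its position and push it shut.

Run:
```python
from h import *
f=env.grab_frame("top"); g=env.grab_frame("scene")
p=(ray(f,266,166.5,.201)+ray(g,254,153,.201))/2; print(ray(f,266,166.5,.201),ray(g,254,153,.201))
print("handle",ray(f,255.2,231.5,.21), "knob207",ray(f,253.75,192.7,.207),ray(g,257.8,171.8,.207))
if np.hypot(p[0]-.594,p[1]+.0397)<.006:
    O=[180,0,-90]
    env.gripper_to(0)
    env.goto([.598,-.08,.26],O)
    r=env.move_straight([.598,-.08,.188],rate=.1,force_limit=6); st("down",r)
    a=np.array([.598,-.065,.188]); b=np.array([.611,-.023,.188])
    env.move_straight(a,force_limit=5)
    r=env.move_straight(b,rate=.02,force_limit=5); st("push",r)
    env.dwell(.2); st()
```

```text
[ 0.59721682 -0.04012225  0.201     ] [ 0.59312393 -0.03884591  0.201     ]
handle [ 0.46937359 -0.02142432  0.21      ] knob207 [ 0.54367097 -0.01729522  0.207     ] [ 0.53860871 -0.01659538  0.207     ]
29.29 [ 0.5986 -0.0801  0.1887] F [ 0.1  0.5 -0.4] T [0.05 0.15 0.  ] op 0.01 yaw -90.0 down False
30.48 [ 0.6021 -0.0539  0.1878] F [ 0.6 -2.4  0.9] T [-0.49 -0.09 -0.02] op 0.006 yaw -90.0 push True
30.68 [ 0.6012 -0.0539  0.1871] F [ 0.5 -1.  -0. ] T [-0.28  0.05  0.02] op 0.01 yaw -90.0
```

Run:
```python
from h import *
a=env.read_state()["position"]; a=np.array([a[0],a[1],.188]); b=np.array([.611,-.022,.188])
for k in np.linspace(0,1,11)[1:]:
    r=env.move_straight(a+(b-a)*k,rate=.02,force_limit=8); env.dwell(.05); s=st(r)
    if s["force"][1]<-6: print("stop");break
```

```text
31.05 [ 0.6022 -0.0508  0.1879] F [ 1.4 -3.4  0.1] T [-0.8  -0.11  0.03] op 0.005 yaw -90.0 False
31.42 [ 0.6039 -0.048   0.1882] F [ 2.  -5.3 -1.4] T [-1.31 -0.62 -0.02] op 0.001 yaw -90.0 False
31.78 [ 0.6053 -0.0447  0.1883] F [ 2.6 -3.6 -1.1] T [-1.4  -0.86 -0.03] op 0.008 yaw -90.0 False
32.15 [ 0.6063 -0.0414  0.1885] F [ 2.8 -4.2  0.9] T [-1.21 -0.84 -0.04] op 0.012 yaw -90.0 False
32.52 [ 0.6065 -0.0376  0.1883] F [ 2.5 -2.2  1.3] T [-0.52 -0.64 -0.02] op 0.009 yaw -90.0 False
32.88 [ 0.6076 -0.0346  0.1882] F [ 3.9 -1.6  0.9] T [-0.59 -1.08 -0.04] op 0.006 yaw -90.0 False
33.25 [ 0.6085 -0.0314  0.1882] F [ 3.6 -2.9  1.2] T [-0.56 -1.34 -0.13] op 0.002 yaw -90.0 False
33.62 [ 0.6091 -0.0282  0.1881] F [ 4.1 -0.6  1.1] T [-0.39 -1.22 -0.05] op 0.003 yaw -90.0 False
33.98 [ 0.6094 -0.025   0.1877] F [ 3.3 -0.6  1.3] T [-0.2  -0.65 -0.06] op -0.001 yaw -90.0 False
34.35 [ 0.6101 -0.0219  0.1875] F [ 0.6 -0.3  0.2] T [-0.04  0.03 -0.06] op 0.003 yaw -90.0 False
```

Run:
```python
from h import *
s=env.read_state()["position"]
env.move_straight([s[0],s[1]-.02,.188],rate=.1)
env.move_straight([s[0],s[1]-.02,.26],rate=.2)
env.goto([.52,-.28,.30],[180,0,-90])
f=env.grab_frame("top"); g=env.grab_frame("scene")
cv2.imwrite("pics/t4.png",np.hstack([cv2.resize(x["image"][a:a+125,b:b+100],None,fx=4,fy=4,interpolation=cv2.INTER_CUBIC) for x,a,b in((f,125,200),(g,140,205))]))
st()
```

```text
36.32 [ 0.5206 -0.2788  0.2993] F [-0.6  0.3  0.3] T [0.03 0.07 0.05] op 0.006 yaw -89.9
```

View pics/t4.png

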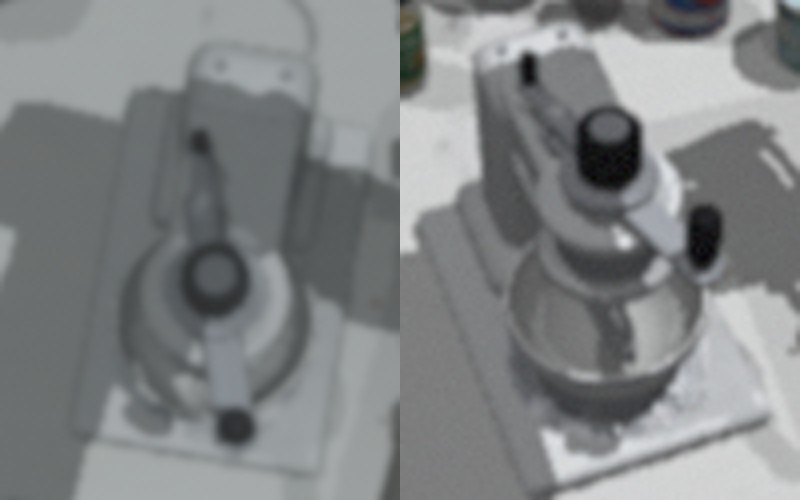

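The keeper is now nearly in line with the arm, with the post at about (250,159) in top, and the crank was carried on a few degrees. I'll work out the keeper angle.

Run:
```python
from h import *
f=env.grab_frame("top"); g=env.grab_frame("scene")
A=np.array([.5425,-.0172])
pt=ray(f,249.75,158.7,.201);ps=ray(g,236.9,154,.201)
ht=ray(f,258.75,231,.21);hs=ray(g,281,192.5,.21)
print(pt,ps,ht,hs)
ang=lambda v:np.degrees(np.arctan2(v[1],v[0]))
h=((ht+hs)/2)[:2];p=((pt+ps)/2)[:2]
a=ang(A-h); piv=A+.042*np.array([np.cos(np.radians(a)),np.sin(np.radians(a))])
print("far-arm ang",a,"post ang",ang(p-piv),"r",np.hypot(*(p-piv)),np.hypot(*(p-A)),"keeper",1.3+np.radians(ang(p-piv)-a))
```

```text
[ 0.61219746 -0.00820988  0.201     ] [ 0.60796035 -0.00674014  0.201     ] [ 0.47044162 -0.02803499  0.21      ] [ 0.46914244 -0.02677317  0.21      ]
far-arm ang 7.988902756370212 post ang 8.508759106388023 r 0.02627572897147798 0.06827506365496781 keeper 1.309073204945211
```

The keeper measures about 1.31 rad. One more gentle push will confirm it sits on its stop.

Run:
```python
from h import *
env.goto([.612,-.05,.26],[180,0,-90])
env.move_straight([.612,-.05,.188],rate=.15,force_limit=8)
env.move_straight([.612,-.026,.188],rate=.08)
for y in (-.022,-.02,-.018,-.016,-.014):
    env.move_straight([.612,y,.188],rate=.02); env.dwell(.05); s=st()
    if s["force"][1]<-6: break
y=s["position"][1]
env.move_straight([.612,y-.025,.188],rate=.05)
env.move_straight([.612,y-.025,.27],rate=.15)
env.goto([.52,-.28,.30],[180,0,-90]); env.dwell(.3)
f=env.grab_frame("top"); g=env.grab_frame("scene")
cv2.imwrite("pics/t5.png",np.hstack([cv2.resize(x["image"][a:a+125,b:b+100],None,fx=4,fy=4,interpolation=cv2.INTER_CUBIC) for x,a,b in((f,125,200),(g,140,205))]))
st()
```

```text
38.88 [ 0.612  -0.0221  0.1879] F [-0.2  1.1 -1.2] T [-0.02  0.14  0.  ] op 0.002 yaw -90.0
39.18 [ 0.612 -0.02   0.188] F [ 0.  -0.9  0.7] T [-0.07  0.05 -0.05] op 0.007 yaw -90.0
39.48 [ 0.6119 -0.0185  0.188 ] F [ 0.6 -2.2 -0.4] T [-0.97  0.03 -0.  ] op 0.004 yaw -90.0
39.78 [ 0.6117 -0.0163  0.188 ] F [-1.  -4.5  0.2] T [-1.21  0.25  0.02] op 0.005 yaw -90.0
40.08 [ 0.6115 -0.0141  0.1879] F [-1.4 -4.2  0. ] T [-1.22  0.71 -0.06] op 0.004 yaw -90.0
42.85 [ 0.5204 -0.2795  0.2999] F [0.6 0.8 0.3] T [ 0.05  0.1  -0.05] op 0.006 yaw -89.9
```

View pics/t5.png

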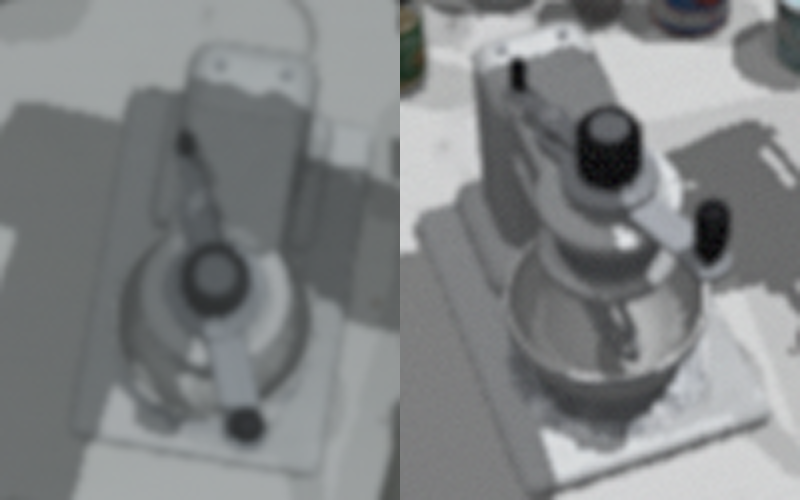

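At 4.3 N on the post (about 0.3 N m), crank, keeper and beater moved together. So the keeper is on its stop and the mixer is in gear, and the bowl hasn't moved. Handing in.

```bash
python3 -c "
from workcell import env
print(env.close_job())"
```

```text
the job is handed in; nothing more can be done
None
```

The job is handed in, verdict not shown: the knob is home and in gear, the crank was turned about 90° with the beater following, the keeper is on its stop, and the bowl is where it stood.

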